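# Catch the photometer cover and lower it shut

## Task

The blue cover of the photometer's sample bay is leaning back, open. With the fingertips tip it past upright from behind so that it starts to fall shut by itself, get your fingers in front of it and catch it on the back of a finger so that it stops while still well open, then lower it slowly, clearly slower than it would fall, until it is fully shut, without letting it drop, and take the hand away. Do not grip the cover, and leave the vials in the bay and the jars, flask and bottle around it where they are.

Things in the scene. Friction and masses are not known exactly. Their poses are not given: they have to be found in the camera images.
- photometer: White bench photometer, fixed, 180 mm deep, 265 wide, 90 high, side-on to the robot: its front looks to the robot's right. Origin on the bench under it; own x from front to rear, y to its left, z up. Front face at x = -60 mm, rear 120, sides y = -135 and 130. Sample bay: open well 50 deep, x = -52 to 60, y = -35 to 115. Flat keypad and display (4 mm high) at y below -35, not used.
- cover (a joint): Hinge angle of the blue cover, rad: 0 fully shut (lying level on the casing), 1.57 upright, 1.85 leaning back on its stop, where it starts. It is at balance at about 1.52: nudged below that it falls shut by itself, damped, gathering speed: about 0.05 rad/s at 1.42, 0.3 rad/s at 1.0, 0.5 rad/s near shut; from 1.42 to 0.75 takes about 4 to 5 s, from 0.75 to shut 1.5 s.
- cover_hinge (a point): Middle of the cover's hinge line, on the far top rim of the bay: at x = 60, y = 40, z = 90 mm in the photometer's frame. The hinge line runs along the photometer's y axis. This point does not move.
- cover_edge (a point): Middle of the cover's free edge (yellow strip), on the underside face. The cover is a stiff plate 150 mm from hinge to edge, 140 wide, 8 thick, 0.35 kg. Shut, its underside lies on the casing's top (z = 90 mm) and overhangs the front face by 30 mm, free space below. The 8 mm lie above this face when shut, so on the rear side when upright.
- vial_a: Small amber vial, 22 mm diameter, 40 mm high, standing loose on the bay's floor (40 mm above the bench), wholly below the rim. Origin at its underside. To be left alone.
- vial_b: A second such vial in the bay. To be left alone.
- jar_rear: Amber jar, 52 mm diameter, 85 mm high, loose on the bench behind the photometer. Origin at its underside. To be left alone.
- jar_side: A second such jar beside the photometer's keypad side. To be left alone.
- flask: Conical glass flask, 84 mm diameter at its foot, 130 mm high, loose. Origin at its underside. To be left alone.
- bottle: Amber bottle, 80 mm diameter, 190 mm high, loose. Origin at its underside. To be left alone.

How it is judged:
By the outcome, as a careful person would: the job done as asked, in the order asked, and still so for the second after the job is handed in, with the robot touching nothing.
It also fails if it takes over 58 s, if anything falls off the work surface, if the arm or the gripper's body presses on something with over 40 N, if the wrist force passes 120 N, or if a joint passes its speed limit or range.

## Robot

A 6-joint arm with a two-finger parallel gripper is mounted at the origin on the work surface. World frame = base frame: x ahead of the robot, y to its left, z up, the work surface at z = 0. Lengths are in m, angles in rad, forces in N, time in s.
With the tool pointing down it reaches from about 0.25 to 0.775 m from the base axis. Payload 4 kg.
Tool frame: the origin (TCP) lies midway between the tips of the shut fingers; the grasp point (between the pads) lies 19 mm behind it; z points along the fingers, y is the line along which they close (so a half turn about z gives the same grasp; the last joint's range is limited). The gripper opens to 94 mm and grips with 3 to 60 N. Pads are 16 mm wide; open, the fingers measure 119 mm over their backs; the gripper's body (75 mm by 177 mm) begins 78 mm behind the grasp point.
Start: joints at [-1.448, 0.087, 1.371, -0, 1.684, -0.103], TCP at [0.123, -0.536, 0.206] pointing down, gripper open.
Joint ranges: [-3.1, 3.1], [-0.76, 2.03], [0.27, 2.55], [-1.08, 4.22], [0.17, 2.65], [-2.57, 2.57]. Speed limits (rad/s): [2.79, 2.79, 3.14, 3.14, 3.14, 3.14].

## Interface

Orientations are given as [roll, pitch, yaw] about the fixed x, y, z axes, in that order (R = Rz(yaw) Ry(pitch) Rx(roll)).
In Python, from bench import get_obs, snapshot, close_job gives the robot as it stands. The module is installed in compiled form; this text tells all that it offers.
- The arm moves only by the tool drive_tool, never from a script. Its argument "commands" is a list of rows, each a list of 6 numbers: the shift along the tool's x, y, z in units of 0.04 m (1.0 is 0.04 m), then the turn, a rotation vector about the tool's x, y, z in units of 0.1 rad (1.0 is 0.1 rad). In form: [[dx, dy, dz, wx, wy, wz], ...]. A call has 1 to 20 rows; each row shifts and turns the commanded pose from where the row before left it, along the tool's axes as they then stand; what a row does not reach is not made up. A row lasts 1/8 s, in which the tool goes at most 62.5 mm and 10.7 degrees, less where a joint would pass 70% of its speed; a pose out of reach is approached as far as the arm can. A call with a number of a shift or a turn outside -1 to 1 is refused whole. A call with a gripper value outside its range is refused whole. "gripper" is the closure, from 0 (fully open) to 1 (shut), set as the call begins (left out, the last holds). The fingers move at their own pace and stop on an object; the grip force is fixed at half the most. Time passes only in rows, so rows that do not move let the fingers close. It gives the time, the measured TCP pose, the force, the opening and the grip force at its end, in the units of the state.
- get_obs(): the state, without advancing time (a new reading comes with each control period).
- snapshot(name): name is "scene" or "top" or "wrist"; returns a dict with "image" (384x512x3 uint8, blue, green, red), "range_z" (384x512 float32, m along the optical axis (not along the pixel's ray), 0 where there is no reading), "fx", "fy", "cx", "cy" (pixels), "k1" (the pictures are not rectified: a ray, as slopes to the right and down, at radius r is drawn at 1 + k1 r^2 times it, then the intrinsics apply), "rvec" (rotation vector, rad) and "tvec" (3), from world to camera coordinates, as OpenCV has them. Camera axes: x right, y down, z forward; pixel columns grow to the right and rows downward; lengths in m; the calibration is good to about 2 mm. A picture is of the moment at which its call begins.
- close_job(): hands the job in; it is judged then, once.
The state is a dict: "time": time; "joint_positions": joint angles; "qvel": joint speeds; "joint_torque": joint torques, N m; "tool_pos": TCP position; "ee_rot": TCP orientation; "wrist_force": force on the tool from outside, world axes, zero at the start; "wrist_torque": the same for the moment, N m; "width": finger opening in m; "finger_force": force on a finger pad.
Only numpy, scipy, OpenCV 4.12 (cv2) and the standard library are available. Lean on these libraries where they do the work, as an engineer would, in place of code of your own. Each camera call takes 0.05 s, during which the arm holds its last target. There are 200 camera calls.

## Working session

There is one attempt and no reset: what is moved stays moved. The work goes in short steps, Python scripts to look and compute and a tool call to move; the robot and the scene stay as the last step left them, time stands still between calls to the robot, and variables do not carry over. Pictures are saved under pics/ and viewed, at most 10 in all, crops included, and the job is handed in when it is done.

Besides the shell and the picture viewer there is one more tool, called after "Request:" as name([rows], argument=value, ...), one row to a line, values as JSON. drive_tool: Moves the arm, as the interface text tells. Its arguments: {"type":"object","properties":{"commands":{"type":"array"},"gripper":{"type":"number"}},"required":["commands"]}

```bash
mkdir -p pics
cat > h.py <<'E'
import numpy as np, cv2
from bench import *
def cam(n):
    s=snapshot(n); R=cv2.Rodrigues(np.array(s['rvec'],float))[0]; s['R']=R; s['t']=np.array(s['tvec'],float).ravel(); s['C']=-R.T@s['t']; return s
def ray(s,u,v):
    xd=(np.asarray(u,float)-s['cx'])/s['fx']; yd=(np.asarray(v,float)-s['cy'])/s['fy']
    x,y=xd.copy(),yd.copy()
    for _ in range(20):
        k=1+s['k1']*(x*x+y*y); x,y=xd/k,yd/k
    return np.stack([x,y,np.ones_like(x)],-1)
def pt(s,u,v):   # world from depth
    z=s['range_z'][np.asarray(v,int),np.asarray(u,int)]
    return (ray(s,u,v)*z[...,None]-s['t'])@s['R']
def cloud(s):
    v,u=np.mgrid[:384,:512]; return pt(s,u,v)
def plane(s,u,v,z):
    d=ray(s,u,v)@s['R']; return s['C']+d*((z-s['C'][2])/d[...,2:3])
E
python3 - <<'E'
from h import *
o=get_obs(); print({k:np.round(v,3) for k,v in o.items()})
ims=[]
for n in('scene','top'):
    s=cam(n); ims.append(s['image']); print(n,s['C'].round(3)); np.savez(n+'.npz',**s)
    cv2.imwrite(f'pics/{n}0.png',s['image'])
    P=cloud(s); hsv=cv2.cvtColor(s['image'],cv2.COLOR_BGR2HSV)
    for nm,lo,hi in(('blue',(100,120,40),(130,255,255)),('yellow',(24,130,120),(35,255,255)),('amber',(5,120,40),(20,255,255))):
        m=cv2.inRange(hsv,lo,hi); k,l,st,c=cv2.connectedComponentsWithStats(m)
        for i in range(1,k):
            if st[i,4]>40:
                q=P[(l==i)&(s['range_z']>0)]
                if len(q): print(nm,st[i],c[i].round(0),np.percentile(q,[3,50,97],axis=0).round(3).tolist())
E
```

```text
{'time': np.float64(0.0), 'joint_positions': array([-1.448,  0.088,  1.372,  0.   ,  1.684, -0.103]), 'qvel': array([-0.   ,  0.002, -0.001,  0.001, -0.   ,  0.002]), 'joint_torque': array([-0.0000e+00, -3.4018e+01, -3.0243e+01,  7.2000e-02,  3.3000e-02,
       -0.0000e+00]), 'tool_pos': array([ 0.123, -0.535,  0.204]), 'ee_rot': array([-3.139, -0.   ,  0.226]), 'wrist_force': array([ 0.161, -0.479, -0.362]), 'wrist_torque': array([0.005, 0.002, 0.085]), 'finger_force': np.float64(0.0), 'width': np.float64(0.094)}
scene [ 1.047 -0.676  0.785]
blue [ 99   0  18  16 209] [107.   6.] [[-0.818, 0.916, 0.185], [-0.808, 0.96, 0.22], [-0.796, 1.013, 0.254]]
blue [ 216  134   44   53 1418] [237. 160.] [[0.48, 0.083, 0.099], [0.549, 0.104, 0.154], [0.61, 0.126, 0.204]]
blue [184 205  65  42 182] [218. 227.] [[0.443, -0.063, 0.012], [0.572, -0.044, 0.021], [0.673, -0.019, 0.024]]
blue [ 12 320  55   8 197] [ 39. 323.] [[0.336, -0.514, 0.017], [0.393, -0.491, 0.021], [0.445, -0.468, 0.024]]
amber [  0   4  53  58 601] [26. 44.] [[-0.789, 0.258, 0.157], [-0.748, 0.397, 0.178], [-0.668, 0.521, 0.
[... 352 characters left out ...]
197]]
amber [206 187   8  11  69] [209. 192.] [[0.472, 0.032, 0.04], [0.49, 0.037, 0.054], [0.496, 0.05, 0.071]]
amber [223 197   9  10  66] [227. 202.] [[0.545, 0.021, 0.041], [0.56, 0.025, 0.056], [0.565, 0.046, 0.071]]
top [0.42  0.046 1.331]
blue [207 191  15  59  72] [214. 221.] [[0.482, 0.121, 0.231], [0.543, 0.134, 0.234], [0.605, 0.145, 0.238]]
blue [215 196  26  61 819] [228. 227.] [[0.478, 0.086, 0.105], [0.539, 0.106, 0.153], [0.601, 0.126, 0.197]]
blue [443 274  19  42  78] [452. 294.] [[0.337, -0.508, 0.016], [0.388, -0.487, 0.021], [0.438, -0.466, 0.026]]
amber [     0     86    512    298 119052] [250. 234.] [[0.166, -0.607, -0.005], [0.549, 0.058, 0.0], [0.919, 0.698, 0.054]]
```

```bash
python3 -c "
import cv2,numpy as np
a=cv2.imread('pics/scene0.png');b=cv2.imread('pics/top0.png')
cv2.imwrite('pics/both.png',cv2.resize(np.vstack([a,b]),(400*1,600)) )"
```

```text
(no output)
```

View pics/scene0.png

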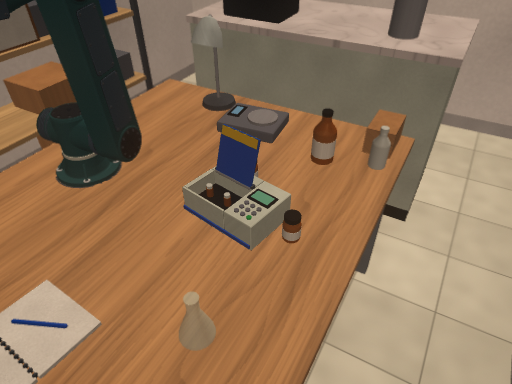

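View pics/top0.png

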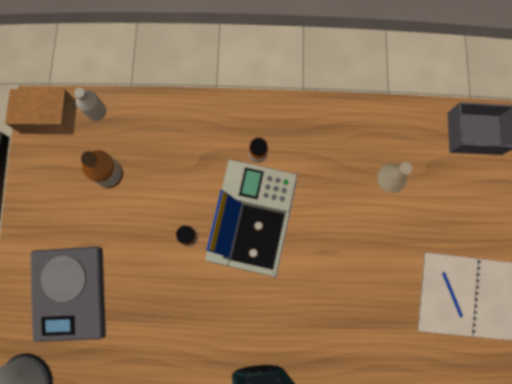

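The scene view shows the photometer at about (237,205), with the cover standing at (237,160) and its yellow edge at (240,138). In the top view the casing corners are near (228,161), (297,175), (275,275) and (206,262). The cover leans left, jar_rear is at (186,235) and jar_side at (259,147). Next I fit the photometer's frame.

Run:
```python
from h import *
S={n:dict(np.load(n+'.npz')) for n in('scene','top')}
# casing top outline from top view depth, ray-cast at z=.09
s=S['top'];P=cloud(s);m=((P[...,2]>.08)&(P[...,2]<.1)&(P[...,0]>.38)&(P[...,0]<.75)&(P[...,1]>-.12)&(P[...,1]<.16)).astype(np.uint8)
q=P[m>0]; print('casing z',np.median(q[:,2]),len(q))
r=cv2.minAreaRect(q[:,:2].astype(np.float32)*1000);b=cv2.boxPoints(r);print('rect',r,b.round(0).tolist())
for n,s in S.items():
    P=cloud(s);hsv=cv2.cvtColor(s['image'],cv2.COLOR_BGR2HSV)
    mk=cv2.erode(cv2.inRange(hsv,(100,100,30),(130,255,255)),np.ones((3,3)))
    if n=='top': mk[:, :215]=0
    w=(mk>0)&(P[...,2]>.1)&(P[...,2]<.26)&(abs(P[...,0]-.54)<.12)&(abs(P[...,1]-.1)<.06)
    q=P[w];c=q.mean(0);nv=np.linalg.svd(q-c)[2][2];nv*=-np.sign(nv[1])
    print(n,'cover plane',c.round(4),nv.round(4),len(q),'tilt back',np.arcsin(nv[2]),'hdg',np.degrees(np.arctan2(nv[1],nv[0])))
    # y on plane at z=.09 and x=.54
    k=nv[:2]/np.hypot(*nv[:2]); off=(nv@c-nv[2]*.09)/np.hypot(*nv[:2]); print('hinge line: k.xy=',k.round(4),off.round(4))
    yl=cv2.inRange(hsv,(18,100,60),(35,255,255)); w=(yl>0)&(P[...,2]>.17)&(P[...,2]<.27)&(abs(P[...,0]-.54)<.12)&(abs(P[...,1]-.13)<.05)
    if w.sum(): print('yellow',w.sum(),np.percentile(P[w],[2,50,98],axis=0).round(3).tolist())
s=S['scene'];P=cloud(s);
s=S['top'];P=cloud(s)
for nm,(u,v) in dict(jarrear=(186,235),jarside=(259,147),vA=(258,226),vB=(252,253),flask=(392,178)).items():
    print(nm,pt(s,np.array(u),np.array(v)).round(3))
```

```text
casing z 0.09087656219666965 3607
rect ((595.9944458007812, 46.912445068359375), (180.36927795410156, 311.66546630859375), 79.17584228515625) [[426.0, -12.0], [732.0, -71.0], [766.0, 106.0], [460.0, 165.0]]
scene cover plane [0.5471 0.1042 0.1525] [-0.1822 -0.9444  0.2737] 1213 tilt back 0.27719660574490357 hdg -100.92071946016664
hinge line: k.xy= [-0.1895 -0.9819] -0.1882
yellow 360 [[0.483, 0.11, 0.209], [0.548, 0.123, 0.222], [0.609, 0.138, 0.234]]
top cover plane [0.5388 0.1065 0.1522] [-0.1839 -0.9441  0.2737] 667 tilt back 0.2772356956362463 hdg -101.02340255965255
hinge line: k.xy= [-0.1912 -0.9815] -0.1899
yellow 229 [[0.482, 0.112, 0.21], [0.542, 0.125, 0.222], [0.606, 0.138, 0.233]]
jarrear [0.521 0.214 0.088]
jarside [0.755 0.038 0.083]
vA [0.55  0.035 0.081]
vB [0.482 0.048 0.082]
flask [ 0.689 -0.315  0.061]
```

```bash
cat > plan.py <<'E'
from h import *
from scipy.spatial.transform import Rotation as Ro
ex=np.array([.190,.982,0]); ex/=np.linalg.norm(ex); ez=np.array([0,0,1.]); ey=np.cross(ez,ex)
H=np.array([.5371,.0888,0])
def pose(X,Z,a):   # mm, mm, tilt rad
    z=np.sin(a)*ex-np.cos(a)*ez; x=-ey
    return H+(X-60)/1000*ex+Z/1000*ez, np.stack([x,np.cross(z,x),z],1)
def now():
    o=get_obs(); return np.array(o['tool_pos']),Ro.from_euler('xyz',o['ee_rot']).as_matrix()
def own(p,R):
    d=p-H; z=R[:,2]; return [round(float(v),3) for v in (60+1000*d@ex,40+1000*d@ey,1000*p[2],np.arctan2(z@ex,-z@ez))]
def rows(p,R,targets,dec=2):
    out=[]
    for q,Q in targets:
        d=np.round(np.r_[R.T@(q-p)/.04,Ro.from_matrix(R.T@Q).as_rotvec()/.1],dec)+0.
        out.append(d.tolist()); p=p+R@d[:3]*.04; R=R@Ro.from_rotvec(d[3:]*.1).as_matrix()
    return out,p,R
def edge(th,a,s=30,h=12.5):   # TCP (X,Z,a) holding the cover edge on the finger back
    return (60-150*np.cos(th)+s*np.sin(a)-h*np.cos(a), 90+150*np.sin(th)-s*np.cos(a)-h*np.sin(a), a)
E
python3 - <<'E'
from plan import *
p,R=now(); q,Q=pose(-110,250,0.8); rv=Ro.from_matrix(R.T@Q).as_rotvec(); n=16
T=[(p+(q-p)*i/n, R@Ro.from_rotvec(rv*i/n).as_matrix()) for i in range(1,n+1)]
r,_,_=rows(p,R,T); print(np.linalg.norm(q-p),q); print(r)
E
```

```text
0.5975261138590535 [ 0.50480685 -0.07810462  0.25      ]
[[0.74, -0.56, -0.07, 0.49, 0.1, 0.25], [0.73, -0.59, -0.03, 0.49, 0.11, 0.24], [0.71, -0.6, 0.0, 0.49, 0.1, 0.25], [0.7, -0.62, 0.04, 0.5, 0.11, 0.25], [0.68, -0.63, 0.08, 0.49, 0.1, 0.24], [0.67, -0.65, 0.11, 0.49, 0.11, 0.25], [0.65, -0.65, 0.16, 0.49, 0.1, 0.24], [0.63, -0.66, 0.19, 0.49, 0.1, 0.25], [0.61, -0.67, 0.23, 0.49, 0.11, 0.25], [0.59, -0.67, 0.28, 0.49, 0.1, 0.24], [0.57, -0.66, 0.31, 0.49, 0.11, 0.25], [0.55, -0.67, 0.35, 0.5, 0.1, 0.25], [0.54, -0.66, 0.39, 0.49, 0.11, 0.24], [0.51, -0.66, 0.42, 0.49, 0.1, 0.25], [0.49, -0.64, 0.47, 0.49, 0.1, 0.25], [0.47, -0.63, 0.49, 0.49, 0.11, 0.24]]
```

Request:
drive_tool([
  [0.74,-0.56,-0.07,0.49,0.1,0.25],
  [0.73,-0.59,-0.03,0.49,0.11,0.24],
  [0.71,-0.6,0,0.49,0.1,0.25],
  [0.7,-0.62,0.04,0.5,0.11,0.25],
  [0.68,-0.63,0.08,0.49,0.1,0.24],
  [0.67,-0.65,0.11,0.49,0.11,0.25],
  [0.65,-0.65,0.16,0.49,0.1,0.24],
  [0.63,-0.66,0.19,0.49,0.1,0.25],
  [0.61,-0.67,0.23,0.49,0.11,0.25],
  [0.59,-0.67,0.28,0.49,0.1,0.24],
  [0.57,-0.66,0.31,0.49,0.11,0.25],
  [0.55,-0.67,0.35,0.5,0.1,0.25],
  [0.54,-0.66,0.39,0.49,0.11,0.24],
  [0.51,-0.66,0.42,0.49,0.1,0.25],
  [0.49,-0.64,0.47,0.49,0.1,0.25],
  [0.47,-0.63,0.49,0.49,0.11,0.24],
  [0,0,0,0,0,0],
  [0,0,0,0,0,0],
], gripper=1)

```text
time: 2.35
tool_pos: [0.5044, -0.0791, 0.2499]
ee_rot: [-2.344, -0.0, -0.191]
wrist_force: [-0.1, -0.0, 0.4]
width: 0.0006
finger_force: 0.0
```

Run:
```python
from plan import *
o=get_obs();p,R=now();print(own(p,R),R.round(3).tolist(),o['joint_positions'].round(3),o['time'],o['width'],o['wrist_force'].round(2))
# to behind cover: up, over, then down
def seg(a,b,n): return [tuple(np.array(a)+(np.array(b)-a)*i/n) for i in range(1,n+1)]
k=own(p,R); c=(k[0],k[2],k[3])
T=seg(c,(-60,340,.4),4)+seg((-60,340,.4),(145,340,0),7)+seg((145,340,0),(145,200,0),4)
r,_,_=rows(p,R,[pose(*t) for t in T]);print(r)
```

```text
[-111.063, 40.213, 249.861, 0.797] [[0.982, -0.132, 0.136], [-0.19, -0.686, 0.702], [0.0, -0.715, -0.699]] [-0.72   0.131  1.444  0.723  1.937  1.18 ] 2.35 0.0005658425345418173 [-0.11 -0.04  0.41]
[[0.01, -0.63, -0.17, -0.99, 0.0, 0.0], [0.0, -0.6, -0.22, -1.0, 0.0, 0.0], [0.0, -0.58, -0.29, -0.99, 0.0, 0.0], [0.0, -0.55, -0.34, -0.99, 0.0, 0.0], [0.0, -0.68, 0.29, -0.57, 0.0, 0.0], [0.0, -0.69, 0.24, -0.57, 0.0, 0.0], [0.0, -0.7, 0.21, -0.58, 0.0, 0.0], [0.0, -0.71, 0.16, -0.57, 0.0, 0.0], [0.0, -0.72, 0.13, -0.57, 0.0, 0.0], [0.0, -0.73, 0.08, -0.57, 0.0, 0.0], [0.0, -0.73, 0.04, -0.57, 0.0, 0.0], [0.0, 0.0, 0.88, 0.0, 0.0, 0.0], [0.0, 0.0, 0.87, 0.0, 0.0, 0.0], [0.0, 0.0, 0.88, 0.0, 0.0, 0.0], [0.0, 0.0, 0.87, 0.0, 0.0, 0.0]]
```

Request:
drive_tool([
  [0.01,-0.63,-0.17,-0.99,0,0],
  [0,-0.6,-0.22,-1,0,0],
  [0,-0.58,-0.29,-0.99,0,0],
  [0,-0.55,-0.34,-0.99,0,0],
  [0,-0.68,0.29,-0.57,0,0],
  [0,-0.69,0.24,-0.57,0,0],
  [0,-0.7,0.21,-0.58,0,0],
  [0,-0.71,0.16,-0.57,0,0],
  [0,-0.72,0.13,-0.57,0,0],
  [0,-0.73,0.08,-0.57,0,0],
  [0,-0.73,0.04,-0.57,0,0],
  [0,0,0.88,0,0,0],
  [0,0,0.87,0,0,0],
  [0,0,0.88,0,0,0],
  [0,0,0.87,0,0,0],
  [0,0,0,0,0,0],
  [0,0,0,0,0,0],
])

```text
time: 4.47
tool_pos: [0.5547, 0.1719, 0.2025]
ee_rot: [-3.14, -0.003, -0.192]
wrist_force: [0.4, 0.3, 0.0]
width: 0.0005
finger_force: 0.0
```

Run:
```python
from plan import *
o=get_obs();p,R=now();print(own(p,R),o['joint_positions'].round(3),o['time'],o['wrist_force'].round(2))
s=cam('scene');cv2.imwrite('pics/b1.png',cv2.resize(s['image'][60:260,130:380],(750,600)))
```

```text
[144.968, 38.542, 202.508, 0.002] [0.203 0.154 1.303 0.    1.681 1.966] 4.475 [0.38 0.35 0.03]
```

View pics/b1.png

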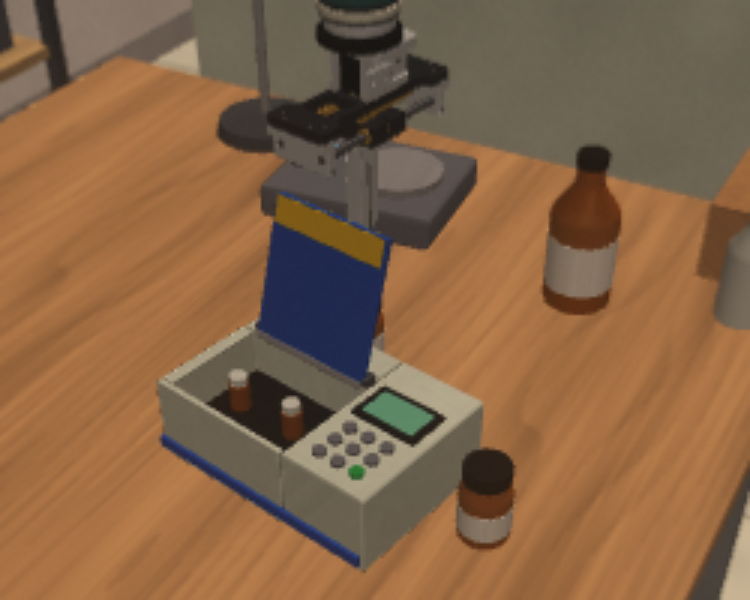

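Request:
drive_tool([
  [0,0.3,0,0,0,0],
  [0,0.3,0,0,0,0],
  [0,0.12,0,0,0,0],
  [0,0.12,0,0,0,0],
  [0,0.12,0,0,0,0],
  [0,0.12,0,0,0,0],
  [0,0.12,0,0,0,0],
  [0,0.12,0,0,0,0],
  [0,0.12,0,0,0,0],
  [0,0.12,0,0,0,0],
  [0,0.12,0,0,0,0],
  [0,0.12,0,0,0,0],
  [0,0.12,0,0,0,0],
  [0,0.08,0,0,0,0],
  [0,0.07,0,0,0,0],
  [0,0.06,0,0,0,0],
  [0,0.05,0,0,0,0],
])

```text
time: 6.65
tool_pos: [0.5371, 0.0866, 0.2004]
ee_rot: [-3.141, -0.0, -0.191]
wrist_force: [0.3, -0.6, -0.8]
width: 0.0005
finger_force: 0.1
```

```bash
cat >> plan.py <<'E'
def cover():
    s=cam('scene');P=cloud(s);hsv=cv2.cvtColor(s['image'],cv2.COLOR_BGR2HSV)
    mk=cv2.erode(cv2.inRange(hsv,(100,100,30),(130,255,255)),np.ones((3,3)))>0
    d=P-H; X=d@ex; Y=d@ey
    w=mk&(P[...,2]>.094)&(P[...,2]<.26)&(abs(Y)<.08)&(X>-.17)&(X<.06)
    q=np.c_[X[w],P[...,2][w]]; c=q.mean(0); v=np.linalg.svd(q-c,full_matrices=False)[2][0]; v*=np.sign(v[1])
    return s,float(np.arctan2(v[1],-v[0])),float(np.arctan2(c[1]-.09,-c[0])),int(w.sum())
E
python3 - <<'E'
from plan import *
o=get_obs();p,R=now();print(own(p,R),o['time'],o['wrist_force'].round(2)); print(cover()[1:])
def seg(a,b,n): return [tuple(np.array(a)+(np.array(b)-a)*i/n) for i in range(1,n+1)]
k=own(p,R); c=(k[0],k[2],k[3])
T=seg(c,(60,262,0),2)+seg((60,262,0),(-12,262,0),2)+seg((-12,262,0),(-12,195,0),2)
print(rows(p,R,[pose(*t) for t in T])[0])
E
```

```text
[57.851, 39.547, 200.401, 0.001] 6.65 [ 0.35 -0.56 -0.82]
(1.3870980355093012, 1.3840768533285883, 773)
[[-0.01, -0.03, -0.77, 0.0, 0.0, 0.0], [0.0, -0.02, -0.77, -0.01, 0.0, 0.0], [0.0, 0.9, 0.0, 0.0, 0.0, 0.0], [0.0, 0.9, 0.0, 0.0, 0.0, 0.0], [0.0, 0.0, 0.84, 0.0, 0.0, 0.0], [0.0, -0.01, 0.84, 0.0, 0.0, 0.0]]
```

Request:
drive_tool([
  [0,-0.1,-0.8,0,0,0],
  [0,0,-0.85,0,0,0],
  [0,0.95,0,0,0,0],
  [0,0.9,0,0,0,0],
  [0,0,0.84,0,0,0],
  [0,0,0.84,0,0,0],
  [0,0,0,0,0,0],
])

```text
time: 7.58
tool_pos: [0.522, 0.018, 0.1962]
ee_rot: [3.141, 0.006, -0.191]
wrist_force: [0.2, -0.1, -0.4]
width: 0.0006
finger_force: 0.0
```

Run:
```python
from plan import *
o=get_obs();p,R=now();print(own(p,R),o['time'],o['wrist_force'].round(2)); s,*a=cover();print(a)
cv2.imwrite('pics/b2.png',cv2.resize(s['image'][60:260,130:380],(750,600)))
```

```text
[-12.364, 41.349, 196.185, -0.0] 7.575 [ 0.24 -0.08 -0.44]
[1.2891959313178587, 1.2869057043236942, 533]
```

View pics/b2.png

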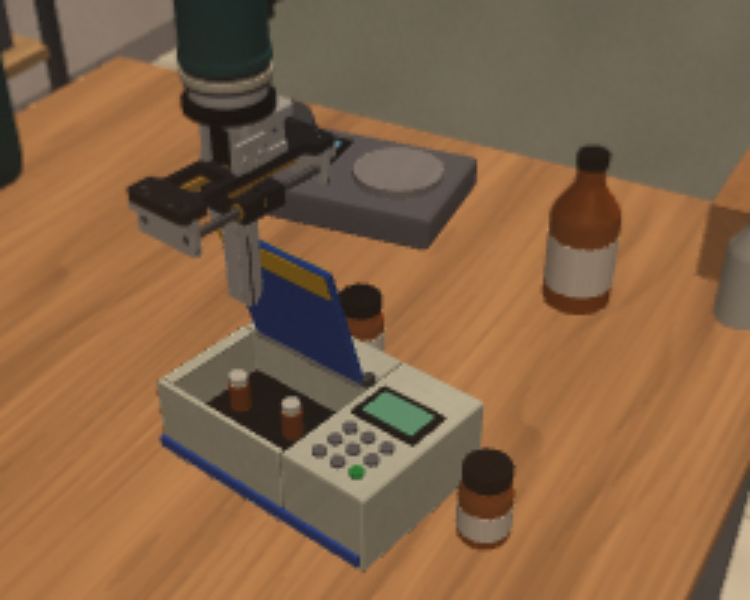

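The fingers at (240,270) are in front of the cover, and the cover is falling towards them from 1.29. I hold still to catch it.

Request:
drive_tool([
  [0,0,0,0,0,0],
  [0,0,0,0,0,0],
  [0,0,0,0,0,0],
  [0,0,0,0,0,0],
  [0,0,0,0,0,0],
  [0,0,0,0,0,0],
  [0,0,0,0,0,0],
  [0,0,0,0,0,0],
  [0,0,0,0,0,0],
  [0,0,0,0,0,0],
  [0,0,0,0,0,0],
  [0,0,0,0,0,0],
])

```text
time: 9.12
tool_pos: [0.524, 0.0181, 0.1993]
ee_rot: [-3.141, -0.001, -0.191]
wrist_force: [-0.2, -1.0, 0.3]
width: 0.0004
finger_force: 0.3
```

Run:
```python
from plan import *
o=get_obs();p,R=now();print(own(p,R),o['time'],o['wrist_force'].round(2)); print(cover()[1:])
```

```text
[-11.912, 39.44, 199.344, 0.001] 9.125 [-0.19 -1.    0.26]
(1.167816308259584, 1.1679943310190564, 368)
```

Request:
drive_tool([
  [0,0,0,0,0,0],
  [0,0,0,0,0,0],
  [0,0,0,0,0,0],
  [0,0,0,0,0,0],
  [0,0,0,0,0,0],
  [0,0,0,0,0,0],
])

```text
time: 9.93
tool_pos: [0.524, 0.0181, 0.1993]
ee_rot: [-3.141, -0.001, -0.191]
wrist_force: [-0.4, -1.0, -0.4]
width: 0.0009
finger_force: 0.3
```

Run:
```python
from plan import *
o=get_obs();p,R=now();k=own(p,R);print(k,o['time'],o['wrist_force'].round(2)); th=cover()[1:];print(th)
th0=1.16; al=lambda t: .85*np.clip((th0-t)/(th0-.35),0,1)
ths=np.linspace(th0,-.04,101)[1:]   # 0.096 rad/s
print(edge(th0,0), edge(0,.85))
T=[pose(*edge(t,al(t))) for t in ths]
r,_,_=rows(p,R,T); r=np.array(r)
for i in range(0,100,20): print(i, r[i:i+20].tolist())
```

```text
[-11.881, 39.438, 199.333, 0.001] 9.925 [-0.38 -1.05 -0.38]
(1.168601923340275, 1.169309560290154, 371)
(np.float64(-12.400929410940982), np.float64(197.52046631576502), 0) (np.float64(-75.7113771693535), np.float64(60.80950055919688), 0.85)
0 [[-0.01, 0.04, 0.07, 0.12, -0.01, 0.0], [0.0, 0.04, 0.02, 0.12, 0.0, 0.0], [0.0, 0.03, 0.02, 0.13, 0.0, 0.0], [0.0, 0.03, 0.02, 0.12, 0.0, 0.0], [0.0, 0.03, 0.03, 0.13, 0.0, 0.0], [0.0, 0.03, 0.02, 0.13, 0.0, 0.0], [0.0, 0.03, 0.02, 0.12, 0.0, 0.0], [0.0, 0.04, 0.02, 0.13, 0.0, 0.0], [0.0, 0.03, 0.02, 0.12, 0.0, 0.0], [0.0, 0.03, 0.03, 0.13, 0.0, 0.0], [0.0, 0.03, 0.02, 0.13, 0.0, 0.0], [0.0, 0.03, 0.02, 0.12, 0.0, 0.0], [0.0, 0.04, 0.02, 0.13, 0.0, 0.0], [0.0, 0.03, 0.02, 0.12, 0.0, 0.0], [0.0, 0.03, 0.02, 0.13, 0.0, 0.0], [0.0, 0.03, 0.03, 0.13, 0.0, 0.0], [0.0, 0.03, 0.02, 0.12, 0.0, 0.0], [0.0, 0.03, 0.02, 0.13, 0.0, 0.0], [0.0, 0.04, 0.02, 0.12, 0.0, 0.0], [0.0, 0.03, 0.02, 0.13, 0.0, 0.0]]
20 [[0.0, 0.03, 0.02, 0.13, 0.0, 0.0], [0.0, 0.03, 0.03, 0.12, 0.0, 0.0], [0.0, 0.03, 0.02, 0.13, 0.0, 0.0], [0.0, 0.04, 0.02, 0.12, 0.0, 0.0], [0.0, 0
[... 1932 characters left out ...]
 0.0, 0.0, 0.0]]
80 [[0.0, 0.04, 0.03, 0.0, 0.0, 0.0], [0.0, 0.04, 0.02, 0.0, 0.0, 0.0], [0.0, 0.04, 0.02, 0.0, 0.0, 0.0], [0.0, 0.04, 0.03, 0.0, 0.0, 0.0], [0.0, 0.03, 0.02, 0.0, 0.0, 0.0], [0.0, 0.04, 0.03, 0.0, 0.0, 0.0], [0.0, 0.04, 0.02, 0.0, 0.0, 0.0], [0.0, 0.03, 0.03, 0.0, 0.0, 0.0], [0.0, 0.04, 0.02, 0.0, 0.0, 0.0], [0.0, 0.04, 0.03, 0.0, 0.0, 0.0], [0.0, 0.03, 0.03, 0.0, 0.0, 0.0], [0.0, 0.04, 0.03, 0.0, 0.0, 0.0], [0.0, 0.03, 0.02, 0.0, 0.0, 0.0], [0.0, 0.04, 0.03, 0.0, 0.0, 0.0], [0.0, 0.03, 0.03, 0.0, 0.0, 0.0], [0.0, 0.04, 0.03, 0.0, 0.0, 0.0], [0.0, 0.03, 0.03, 0.0, 0.0, 0.0], [0.0, 0.04, 0.03, 0.0, 0.0, 0.0], [0.0, 0.03, 0.03, 0.0, 0.0, 0.0], [0.0, 0.03, 0.03, 0.0, 0.0, 0.0]]
```

Request:
drive_tool([
  [0,0.03,0.03,0.12,0,0],
  [0,0.035,0.025,0.13,0,0],
  [0,0.035,0.025,0.12,0,0],
  [0,0.03,0.02,0.13,0,0],
  [0,0.035,0.025,0.12,0,0],
  [0,0.03,0.02,0.13,0,0],
  [0,0.035,0.025,0.12,0,0],
  [0,0.03,0.02,0.13,0,0],
  [0,0.035,0.025,0.12,0,0],
  [0,0.03,0.02,0.13,0,0],
  [0,0.035,0.025,0.12,0,0],
  [0,0.03,0.02,0.13,0,0],
  [0,0.035,0.025,0.12,0,0],
  [0,0.03,0.02,0.13,0,0],
  [0,0.035,0.025,0.12,0,0],
  [0,0.03,0.02,0.13,0,0],
  [0,0.035,0.025,0.12,0,0],
  [0,0.03,0.02,0.13,0,0],
  [0,0.035,0.025,0.12,0,0],
  [0,0.03,0.02,0.13,0,0],
])

```text
time: 12.48
tool_pos: [0.5195, -0.0052, 0.1779]
ee_rot: [-2.89, -0.001, -0.191]
wrist_force: [-0.3, -2.5, 1.5]
width: 0.0
finger_force: 0.6
```

```bash
cat > nxt.py <<'E'
from plan import *
import sys
th0=1.16; al=lambda t: .85*np.clip((th0-t)/(th0-.35),0,1)
o=get_obs();p,R=now();k=own(p,R);s,*th=cover()
print(k,o['time'],o['wrist_force'].round(2),th,'planned for th:',np.round(edge(th[0],al(th[0])),3))
t=float(sys.argv[1]) if len(sys.argv)>1 else th[0]
r,_,_=rows(p,R,[pose(*edge(t-.012*i,al(t-.012*i))) for i in range(1,21)],3); r=np.array(r)
print('first',r[0],'mean1',r[1:11].mean(0).round(4),'mean2',r[11:].mean(0).round(4))
E
python3 nxt.py
```

```text
[-35.625, 39.416, 177.921, 0.252] 12.475 [-0.27 -2.51  1.47] [0.9268613124786176, 0.9550207397467991, 3] planned for th: [-34.913 177.827   0.245]
first [-0.015  0.015  0.028  0.056 -0.008  0.002] mean1 [0.     0.032  0.0215 0.1259 0.     0.    ] mean2 [0.     0.032  0.0212 0.126  0.     0.    ]
```

Request:
drive_tool([
  [0,0.03,0.02,0.13,0,0],
  [0,0.035,0.025,0.12,0,0],
  [0,0.03,0.02,0.13,0,0],
  [0,0.035,0.025,0.12,0,0],
  [0,0.03,0.02,0.13,0,0],
  [0,0.035,0.025,0.12,0,0],
  [0,0.03,0.02,0.13,0,0],
  [0,0.03,0.02,0.13,0,0],
  [0,0.035,0.025,0.12,0,0],
  [0,0.03,0.02,0.13,0,0],
  [0,0.03,0.02,0.13,0,0],
  [0,0.035,0.025,0.12,0,0],
  [0,0.03,0.02,0.13,0,0],
  [0,0.03,0.02,0.13,0,0],
  [0,0.035,0.025,0.12,0,0],
  [0,0.03,0.02,0.13,0,0],
  [0,0.03,0.02,0.13,0,0],
  [0,0.035,0.025,0.12,0,0],
  [0,0.03,0.02,0.13,0,0],
  [0,0.03,0.02,0.13,0,0],
])

```text
time: 15.02
tool_pos: [0.5163, -0.0222, 0.1526]
ee_rot: [-2.637, -0.001, -0.191]
wrist_force: [0.4, -2.0, 0.9]
width: 0.0004
finger_force: 0.9
```

Run:
```python
from plan import *
from scipy.optimize import brentq
o=get_obs();p,R=now();k=own(p,R)
al=k[3]; print(k,o['time'],o['wrist_force'].round(2),edge(.68,al))
s=cam('scene');P=cloud(s);hsv=cv2.cvtColor(s['image'],cv2.COLOR_BGR2HSV)
d=P-H;X=d@ex*1000+60;Y=d@ey*1000
for nm,lo,hi in(('blue',(100,100,30),(130,255,255)),('yel',(18,100,60),(35,255,255))):
    w=(cv2.inRange(hsv,lo,hi)>0)&(P[...,2]>.094)&(P[...,2]<.26)&(abs(Y)<80)&(X>-110)&(X<60); print(nm,w.sum())
    if w.sum()>5: print(np.percentile(np.c_[X[w],P[...,2][w]*1000],[5,50,95],axis=0).round(0).tolist())
cv2.imwrite('pics/b3.png',cv2.resize(s['image'][60:260,130:380],(750,600)))
```

```text
[-52.921, 39.378, 152.602, 0.505] 15.025 [ 0.38 -1.97  0.89] (np.float64(-53.0613655332479), np.float64(152.01612636593475), 0.505)
blue 305
[[-54.0, 106.0], [5.0, 145.0], [54.0, 190.0]]
yel 63
[[-56.0, 176.0], [-43.0, 185.0], [-31.0, 192.0]]
```

View pics/b3.png

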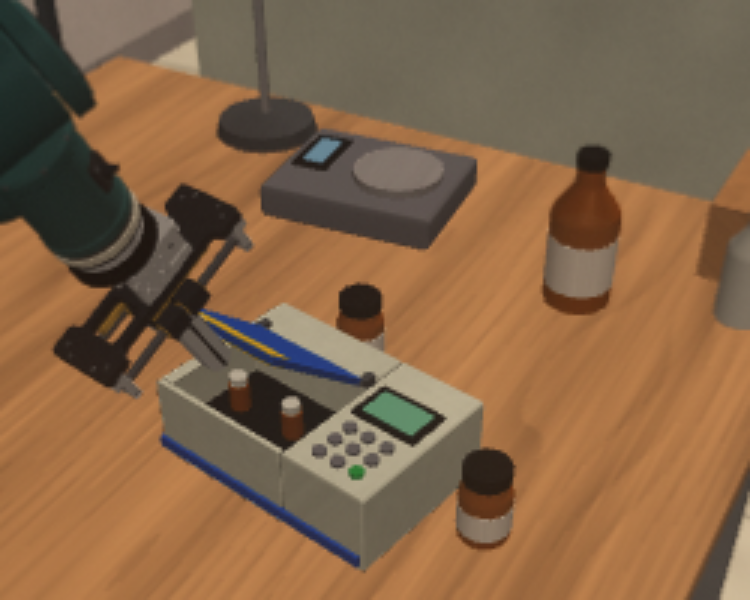

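The cover edge at about (250,335) rests on the back of the upper finger at θ≈0.68, as planned. I carry on lowering.

Request:
drive_tool([
  [0,0.03,0.02,0.13,0,0],
  [0,0.035,0.02,0.12,0,0],
  [0,0.03,0.02,0.13,0,0],
  [0,0.035,0.025,0.12,0,0],
  [0,0.03,0.02,0.13,0,0],
  [0,0.035,0.02,0.12,0,0],
  [0,0.03,0.02,0.13,0,0],
  [0,0.03,0.02,0.13,0,0],
  [0,0.035,0.025,0.12,0,0],
  [0,0.03,0.02,0.13,0,0],
  [0,0.03,0.02,0.13,0,0],
  [0,0.035,0.02,0.12,0,0],
  [0,0.03,0.02,0.13,0,0],
  [0,0.03,0.02,0.13,0,0],
  [0,0.035,0.025,0.12,0,0],
  [0,0.03,0.02,0.13,0,0],
  [0,0.03,0.02,0.13,0,0],
  [0,0.035,0.02,0.12,0,0],
  [0,0.03,0.02,0.13,0,0],
  [0,0.03,0.02,0.13,0,0],
])

```text
time: 17.58
tool_pos: [0.5142, -0.0329, 0.1244]
ee_rot: [-2.384, -0.001, -0.191]
wrist_force: [-1.1, -2.5, 0.1]
width: 0.0003
finger_force: 1.2
```

```bash
cat > n2.py <<'E'
from plan import *
from scipy.optimize import brentq
o=get_obs();p,R=now();k=own(p,R);a=k[3]
# theta for which the edge lies on the finger back plane; s = place along the finger
d=np.array([np.sin(a),-np.cos(a)]);n=np.array([np.cos(a),np.sin(a)]);c=np.array([k[0],k[2]])
E=lambda t:np.array([60-150*np.cos(t),90+150*np.sin(t)])
t=brentq(lambda t:n@(E(t)-c)-12.5,-.2,1.0); s=-d@(E(t)-c)
print(k,o['time'],o['wrist_force'].round(2),'theta',round(t,3),'s',round(s,1))
m=24; tt=[t-.012*i for i in range(1,m+1)]
r,_,_=rows(p,R,[pose(*edge(q,a+(.85-a)*min(1,i/5),s)) for i,q in enumerate(tt,1)],3); print(np.array(r)[:, [1,2,3]].T.round(3).tolist())
E
python3 n2.py
```

```text
[-63.837, 39.325, 124.365, 0.758] 17.575 [-1.08 -2.55  0.06] theta 0.446 s 29.9
[[0.028, 0.028, 0.029, 0.028, 0.028, 0.043, 0.042, 0.042, 0.042, 0.042, 0.041, 0.041, 0.041, 0.041, 0.041, 0.04, 0.04, 0.04, 0.039, 0.04, 0.039, 0.038, 0.039, 0.038], [0.022, 0.022, 0.021, 0.021, 0.021, 0.015, 0.016, 0.016, 0.017, 0.017, 0.017, 0.018, 0.019, 0.019, 0.019, 0.02, 0.021, 0.021, 0.021, 0.022, 0.023, 0.022, 0.024, 0.024], [0.188, 0.184, 0.184, 0.184, 0.184, 0.0, 0.0, 0.0, 0.0, 0.0, 0.0, 0.0, 0.0, 0.0, 0.0, 0.0, 0.0, 0.0, 0.0, 0.0, 0.0, 0.0, 0.0, 0.0]]
```

Request:
drive_tool([
  [0,0.028,0.02,0.18,0,0],
  [0,0.028,0.02,0.18,0,0],
  [0,0.028,0.02,0.18,0,0],
  [0,0.028,0.02,0.18,0,0],
  [0,0.028,0.02,0.18,0,0],
  [0,0.04,0.01,0,0,0],
  [0,0.04,0.01,0,0,0],
  [0,0.04,0.01,0,0,0],
  [0,0.04,0.01,0,0,0],
  [0,0.04,0.01,0,0,0],
  [0,0.04,0.01,0,0,0],
  [0,0.04,0.01,0,0,0],
  [0,0.04,0.012,0,0,0],
  [0,0.04,0.012,0,0,0],
  [0,0.04,0.012,0,0,0],
  [0,0.04,0.015,0,0,0],
  [0,0.04,0.015,0,0,0],
  [0,0.04,0.015,0,0,0],
  [0,0.04,0.015,0,0,0],
  [0,0.04,0.015,0,0,0],
])

```text
time: 20.08
tool_pos: [0.512, -0.0442, 0.0948]
ee_rot: [-2.295, -0.001, -0.191]
wrist_force: [0.4, 1.1, -1.8]
width: 0.0009
finger_force: 0.6
```

```bash
python3 n2.py
```

```text
[-75.367, 39.341, 94.785, 0.847] 20.075 [ 0.44  1.09 -1.83] theta 0.211 s 26.1
[[0.039, 0.038, 0.038, 0.038, 0.038, 0.038, 0.037, 0.037, 0.037, 0.037, 0.036, 0.036, 0.035, 0.035, 0.035, 0.035, 0.034, 0.034, 0.033, 0.034, 0.032, 0.033, 0.032, 0.031], [0.022, 0.023, 0.024, 0.024, 0.024, 0.024, 0.025, 0.026, 0.025, 0.027, 0.026, 0.028, 0.027, 0.028, 0.029, 0.028, 0.03, 0.029, 0.03, 0.031, 0.031, 0.031, 0.032, 0.032], [0.008, 0.006, 0.006, 0.006, 0.006, 0.0, 0.0, 0.0, 0.0, 0.0, 0.0, 0.0, 0.0, 0.0, 0.0, 0.0, 0.0, 0.0, 0.0, 0.0, 0.0, 0.0, 0.0, 0.0]]
```

Run:
```python
from plan import *
s=cam('scene');P=cloud(s);hsv=cv2.cvtColor(s['image'],cv2.COLOR_BGR2HSV)
d=P-H;X=d@ex*1000+60;Y=d@ey*1000
w=(cv2.inRange(hsv,(100,100,30),(130,255,255))>0)&(P[...,2]>.094)&(P[...,2]<.26)&(abs(Y)<80)&(X>-95)&(X<50)
q=np.c_[X[w],P[...,2][w]*1000];c=np.polyfit(q[:,0],q[:,1],1);print(w.sum(),'theta',np.arctan(-c[0]),np.polyval(c,60))
print([get_obs()['wrist_force'].round(2).tolist() for _ in range(3)])
cv2.imwrite('pics/b4.png',cv2.resize(s['image'][90:240,130:330],(800,600)))
```

```text
1000 theta 0.19815917158317042 99.75655172994338
[[0.82, 0.2, -2.41], [0.82, 0.2, -2.41], [0.82, 0.2, -2.41]]
```

View pics/b4.png

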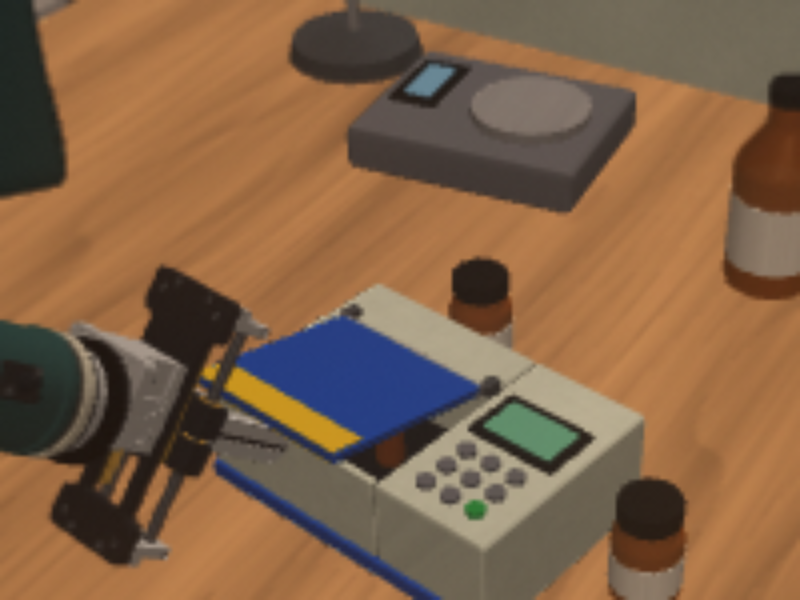

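The cover is at about 0.2 rad, still on the finger, and its yellow edge runs from (205,375) to (355,445). I lower it the rest of the way.

Request:
drive_tool([
  [0,0.038,0.02,0,0,0],
  [0,0.038,0.02,0,0,0],
  [0,0.038,0.022,0,0,0],
  [0,0.038,0.022,0,0,0],
  [0,0.038,0.022,0,0,0],
  [0,0.038,0.022,0,0,0],
  [0,0.037,0.022,0,0,0],
  [0,0.037,0.022,0,0,0],
  [0,0.037,0.022,0,0,0],
  [0,0.036,0.024,0,0,0],
  [0,0.036,0.024,0,0,0],
  [0,0.036,0.024,0,0,0],
  [0,0.036,0.024,0,0,0],
  [0,0.035,0.024,0,0,0],
  [0,0.035,0.024,0,0,0],
  [0,0.034,0.025,0,0,0],
  [0,0.034,0.025,0,0,0],
  [0,0.034,0.025,0,0,0],
])

```text
time: 22.38
tool_pos: [0.5112, -0.049, 0.0645]
ee_rot: [-2.294, -0.001, -0.191]
wrist_force: [0.3, -0.1, -0.1]
width: 0.0004
finger_force: 0.0
```

```bash
python3 n2.py
```

```text
[-80.222, 39.229, 64.463, 0.847] 22.375 [ 0.27 -0.06 -0.1 ] theta -0.001 s 24.1
[[0.033, 0.033, 0.032, 0.032, 0.032, 0.032, 0.031, 0.031, 0.031, 0.03, 0.03, 0.029, 0.029, 0.029, 0.028, 0.027, 0.028, 0.026, 0.027, 0.026, 0.025, 0.025, 0.025, 0.024], [0.03, 0.031, 0.031, 0.031, 0.032, 0.032, 0.032, 0.033, 0.033, 0.033, 0.034, 0.034, 0.035, 0.034, 0.035, 0.036, 0.036, 0.036, 0.036, 0.037, 0.037, 0.038, 0.037, 0.038], [0.003, 0.006, 0.006, 0.006, 0.006, 0.0, 0.0, 0.0, 0.0, 0.0, 0.0, 0.0, 0.0, 0.0, 0.0, 0.0, 0.0, 0.0, 0.0, 0.0, 0.0, 0.0, 0.0, 0.0]]
```

Request:
drive_tool([
  [0,0.035,0.02,0,0,0],
  [0,0.035,0.02,0,0,0],
  [0,0.035,0.01,0,0,0],
  [0,0.07,0,0,0,0],
  [0,0.15,-0.1,0,0,0],
  [0,0.3,-0.35,0,0,0],
  [0,0.4,-0.5,0,0,0],
  [0,0.4,-0.5,0,0,0],
  [0,0.2,-0.6,0,0,0],
  [0,0,-0.7,0,0,0],
  [0,0,-0.5,0,0,0],
  [0,0,0,0,0,0],
  [0,0,0,0,0,0],
])

```text
time: 24.0
tool_pos: [0.4844, -0.1851, 0.0999]
ee_rot: [-2.294, -0.0, -0.191]
wrist_force: [0.7, -0.3, 0.1]
width: 0.0005
finger_force: 0.0
```

Run:
```python
from plan import *
p,R=now();print(own(p,R),get_obs()['time'])
s=cam('scene');P=cloud(s);hsv=cv2.cvtColor(s['image'],cv2.COLOR_BGR2HSV)
d=P-H;X=d@ex*1000+60;Y=d@ey*1000
w=(cv2.inRange(hsv,(100,100,30),(130,255,255))>0)&(P[...,2]>.085)&(P[...,2]<.26)&(abs(Y)<65)&(X>-85)&(X<50)
q=np.c_[X[w],P[...,2][w]*1000];c=np.polyfit(q[:,0],q[:,1],1);print(w.sum(),'theta',np.arctan(-c[0]),np.polyval(c,[60,-90]))
cv2.imwrite('pics/b5.png',s['image'])
```

```text
[-218.91, 39.671, 99.896, 0.847] 24.0
1069 theta -0.00010764429905941856 [99.28780176 99.27165512]
```

View pics/b5.png

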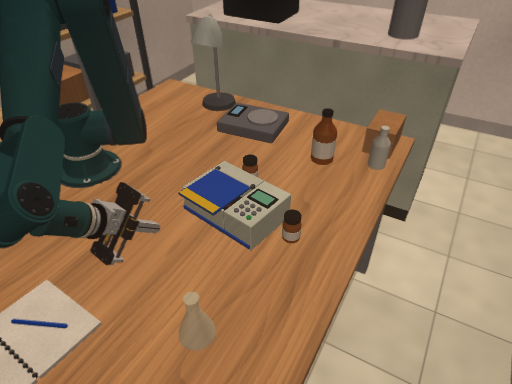

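The cover at (220,188) lies flat and shut. The hand at (120,225) is clear, and the jars, flask and bottle are where they were.

```bash
python3 -c "
from bench import *
print(close_job())"
```

```text
the job is handed in; nothing more can be done
None
```

The cover was tipped past upright from behind, caught and held on the back of a finger at about 1.17 rad, lowered at roughly 0.1 rad/s until fully shut, and the hand taken clear; the job was handed in at about 24 s.

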